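# Load the die and set the running clearance on a dumpling former

## Task

Set the white forming die upright in the open drawer of the dumpling former, lowering it onto the drawer floor rather than dropping it, and slide the drawer fully shut. Then grip the orange thumbscrew on top, turn it clockwise until it seats against its stop, and back it off a quarter turn; finish there, with the gripper still holding the thumbscrew. Leave the blue spare die, the bowl and the other things on the table where they are.

Things in the scene. Friction and masses are not known exactly. Their poses are not given: they have to be found in the camera images.
- press: The dumpling former: a white box-shaped housing with a steel base, fixed to the table, 160 deep (x) by 150 wide (y) by 92 mm high, open at the front (its -x side, towards the robot) where the drawer runs. Origin: centre of its underside, on the table; z up, +x from front to back, so the drawer shuts along its +x. Housing top at z = 92 mm is clear except for the steel boss (radius 16, up to z = 106 mm) and the thumbscrew on it, on the axis at x = +5 mm, y = 0.
- drawer (a joint): How far the drawer stands open, in m: 0 = fully shut against its stop, 0.13 = fully open; starts 0.110 to 0.125 open. It slides along the former's x with about 1.5 N of friction and stays where it is left.
- drawer_floor (a point): Centre of the drawer's inner floor, on the floor's surface, 18 mm above the table; moves with the drawer, axes as the former's. The steel drawer is open on top; inside it is 100 (x) by 110 mm (y), walls 6 mm thick rising 16 mm above the floor; the aluminium front plate (10 thick, 144 wide) rises 57 mm above the floor, its inner face 56 mm and its outer face 66 mm from this point towards -x.
- drawer_handle (a point): Centre of the black drawer handle, a horizontal bar 80 long (along the former's y), 10 thick (x), 12 mm high, 57 mm above the table. Its far side stands 12 mm clear of the front plate's outer face; it can be pushed shut here from the front.
- die: The white plastic forming die, loose: a disc of diameter 76 and thickness 14 mm with a round upright grip post of diameter 26 mm in its middle, 54 mm high in all; 0.11 to 0.23 kg. Origin: centre of its underside; z up along the post. It starts upright on the table, to the left or the right of the former. With the drawer shut 10 mm remain between an upright die and the roof of the housing.
- thumb_knob (a point): The orange thumbscrew grip: an upright flat bar 50 long (its x), 12 thick (its y), on a small round collar of radius 13 and 8 mm height. The point lies on the screw axis inside the bar, at the best height to grip, 133 mm above the table; the flat bar stands from 116 (top of the collar) to 146 mm above the table. A white mark on top lies at the -x end. It turns about the vertical axis and does not rise or sink.
- screw (a joint): Angle of the thumbscrew from its seat, rad, growing anticlockwise seen from above (loosening): 0 = seated against a hard stop, where the bar lies along the former's x axis (in line with the two black marks on the housing), the white end to the front; a quarter turn back is 1.571, bar crosswise. Starts 0.7 to 1.2. Turning takes about 0.05 N m and it stays where it is left.
- spare_die: A blue die of the same shape and size as the white one, loose, upright on the table on the other side; not to be used.
- bowl: A steel mixing bowl, 170 mm across the rim and 75 high, loose, beyond and left of the work area; leave alone. Origin: centre of its underside.
- jar: A jar with a green cap, diameter 70, 100 mm high, loose, right of the former; leave alone. Origin: centre of its underside.
- ramekin: A small white ceramic cup, 80 mm across, 45 high, loose, right of the former; leave alone. Origin: centre of its underside.
- sauce: A yellow bottle with a red cap, diameter 60, 180 mm high, loose, at the right; leave alone. Origin: centre of its underside.
Mind the look-alikes: they are no part of the job. Leave any red look-alike of the press alone.

How it is judged:
By the outcome, as a careful person would: the job done as asked, in the order asked, and still so for the second after the job is handed in, while the arm keeps its last pose, push and grip.
It also fails if it takes over 67 s, if anything falls off the work surface, if the arm or the gripper's body presses on something with over 40 N, if the wrist force passes 120 N, or if a joint passes its speed limit or range.

## Robot

A 6-joint arm with a two-finger parallel gripper is mounted at the origin on the work surface. World frame = base frame: x ahead of the robot, y to its left, z up, the work surface at z = 0. Lengths are in m, angles in rad, forces in N, time in s.
With the tool pointing down it reaches from about 0.325 to 1 m from the base axis. Payload 5.1 kg.
Tool frame: the origin (TCP) lies at the very end of the fingers, on their centre line; the grasp point (between the pads) lies 19 mm behind it; x points along the fingers, y is the direction in which the jaws open and shut, and the axes are right-handed (so a half turn about x gives the same grasp; the last joint's range is limited). The gripper opens to 85 mm and grips with 20 to 120 N. Pads are 22 mm wide; open, the fingers measure 114 mm over their backs; the gripper's body (76 mm by 85 mm) begins 54 mm behind the grasp point. The pads swing forward as they close: fully open they stand 13 mm farther back than shut.
Start: joints at [1.249, 0.124, 1.65, -0, 1.367, -0.083], TCP at [0.154, 0.632, 0.231] pointing down, gripper open.
Joint ranges: [-2.61, 2.61], [-1.02, 2.33], [0.03, 2.71], [-1.35, 4.49], [0.32, 2.68], [-2.91, 2.91]. Speed limits (rad/s): [2.57, 2.57, 3.14, 3.14, 3.14, 3.14].

## Interface

Orientations are given as a 3x3 rotation matrix whose columns are the frame's x, y, z axes.
In Python, from station import ctrl, optics, ticket gives the robot as it stands. The module is installed in compiled form; this text tells all that it offers.
- The arm moves only by the tool send_rows, never from a script. Its argument "series" is a list of rows, each a list of 7 numbers: the finger opening in mm, from 0 to 85.4, then the shift along the tool's x, y, z in mm, then the turn, a rotation vector about the tool's x, y, z in degrees. A call has exactly 10 rows; each row shifts and turns the commanded pose from where the row before left it, along the tool's axes as they then stand; what a row does not reach is not made up. A row lasts 1/12 s, in which the tool goes at most 41.7 mm and 7.16 degrees, less where a joint would pass 70% of its speed; a pose out of reach is approached as far as the arm can. A call with a gripper value outside its range is refused whole. The fingers move at their own pace and stop on an object; "force" is the grip in N (left out, the last holds). Time passes only in rows, so rows that do not move let the fingers close, or fill a call up. It gives the time, the measured TCP pose, the force and the opening at its end, in the units of the state.
- ctrl.sense(): the state, without advancing time (a new reading comes with each control period).
- optics.read_camera(name): name is "scene" or "top"; returns a dict with "img" (384x512x3 uint8, red, green, blue), "intrinsics" (3x3 intrinsics, pixels), "dist_coeffs" ([k1, k2, p1, p2, k3] as OpenCV has them; the pictures are not rectified), "R" (3x3) and "t" (3): a world point X has camera coordinates R X + t. Camera axes: x right, y down, z forward; pixel columns grow to the right and rows downward; lengths in m; the calibration is good to about 2 mm. A picture is of the moment at which its call begins. There is no depth.
- ticket.finish_job(): hands the job in, once; it reports no verdict.
The state is a dict: "clock": time; "joints": joint angles; "qd": joint speeds; "joint_efforts": joint torques, N m; "ee_pos": TCP position; "ee_rot": TCP orientation; "ft_force": force on the tool from outside, world axes, zero at the start; "moment": the same for the moment, N m; "finger_gap": opening from 0.0 (shut) to 1.0 (fully open).
Only numpy, scipy, OpenCV 4.12 (cv2) and the standard library are available. Lean on these libraries where they do the work, as an engineer would, in place of code of your own. Each camera call takes 0.05 s, during which the arm holds its last target.

## Working session

There is one attempt and no reset: what is moved stays moved. The work goes in short steps, Python scripts to look and compute and a tool call to move; the robot and the scene stay as the last step left them, time stands still between calls to the robot, and variables do not carry over. Pictures are saved under pics/ and viewed, and the job is handed in when it is done.

Besides the shell and the picture viewer there is one more tool, called after "Emit:" as name(argument=value, ...), one argument or row to a line, values as JSON. send_rows: Moves the arm, as the interface text tells. Its arguments: {"type":"object","properties":{"series":{"type":"array","items":{"type":"array","items":{"type":"number"}}},"force":{"type":"number"}},"required":["series"]}

```bash
mkdir -p pics; cat > h.py <<'E'
import numpy as np, cv2
from station import ctrl, optics, ticket
def cam(n): return optics.read_camera(n)
def save(c,name,crop=None,s=1):
    im=c["img"][:,:,::-1]
    if crop: x0,y0,x1,y1=crop; im=im[y0:y1,x0:x1]
    cv2.imwrite("pics/"+name,cv2.resize(im,None,fx=s,fy=s,interpolation=cv2.INTER_CUBIC))
def ray(c,uv):
    p=cv2.undistortPoints(np.array(uv,float).reshape(-1,1,2),np.array(c["intrinsics"]),np.array(c["dist_coeffs"])).reshape(-1,2)
    d=np.c_[p,np.ones(len(p))]@np.array(c["R"]); o=-np.array(c["R"]).T@np.array(c["t"])
    return o,d
def onz(c,uv,z):
    o,d=ray(c,uv); return o+d*((z-o[2])/d[:,2])[:,None]
def proj(c,X):
    return cv2.projectPoints(np.array(X,float).reshape(-1,3),cv2.Rodrigues(np.array(c["R"]))[0],np.array(c["t"],float),np.array(c["intrinsics"]),np.array(c["dist_coeffs"]))[0].reshape(-1,2)
E
python3 - <<'E'
from h import *
for n in("scene","top"):
    c=cam(n); save(c,n+"0.png",s=1.5); print(n,-np.array(c["R"]).T@c["t"]); print(c["R"],c["intrinsics"])
s=ctrl.sense(); print({k:np.round(v,3) for k,v in s.items()})
E
```

```text
scene [ 1.26030233 -0.33733289  0.81946161]
[[ 0.36408091  0.93132938  0.00840653]
 [ 0.61650184 -0.23422142 -0.75170859]
 [-0.69811931  0.27886539 -0.65944183]] [[349.08632536   0.         256.86163873]
 [  0.         349.08632536 193.76261106]
 [  0.           0.           1.        ]]
top [ 0.25212202 -0.04281584  1.51585007]
[[ 0.0197551  -0.99966339 -0.01681801]
 [-0.98378716 -0.0164369  -0.17858513]
 [ 0.17824858  0.02007331 -0.98378072]] [[461.83374269   0.         254.70165961]
 [  0.         461.83374269 192.79626351]
 [  0.           0.           1.        ]]
{'clock': np.float64(0.1), 'joints': array([ 1.249,  0.124,  1.652,  0.   ,  1.368, -0.083]), 'qd': array([ 0.   , -0.002, -0.001,  0.   ,  0.002, -0.   ]), 'joint_efforts': array([ 1.0000e-03, -4.2492e+01, -3.6666e+01, -0.0000e+00,  4.0000e-03,
        0.0000e+00]), 'ee_pos': array([0.154, 0.631, 0.23 ]), 'ee_rot': array([[-0.001,  0.237,  0.972],
       [-0.002,  0.972, -0.237],
       [-1.   , -0.002, -0.   ]]), 'ft_force': array([-0.028, -0.498,  0.528]), 'moment': array([-0.008, -0.029,  0.013]), 'finger_gap': np.float64(1.0)}
```

View pics/scene0.png

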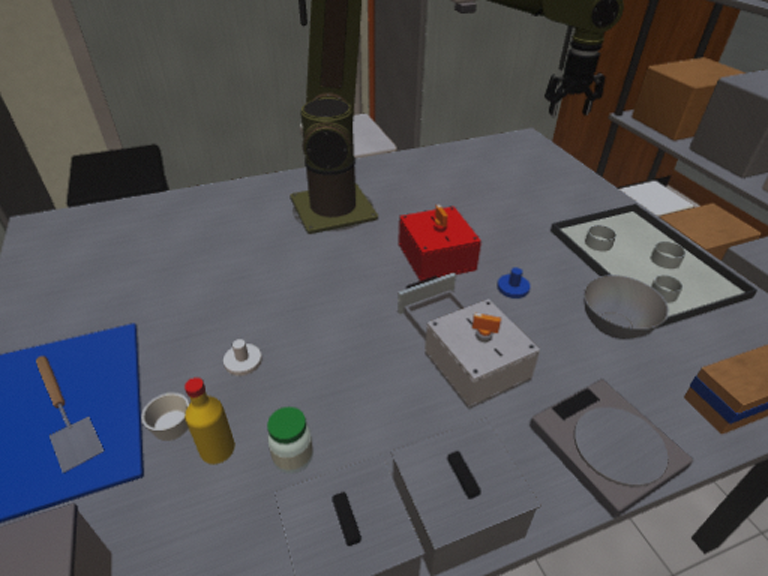

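View pics/top0.png

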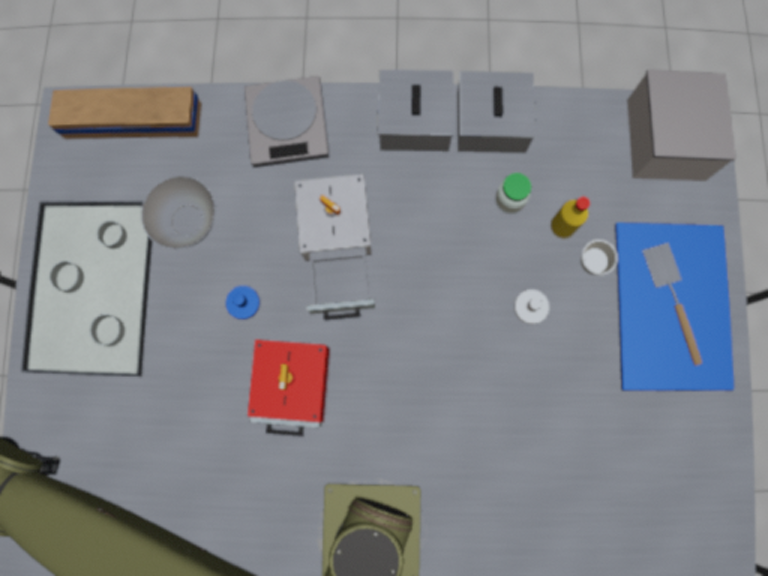

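The top view shows these candidates, in displayed pixels:
- **White die:** the white disc with a post at (533,306) is the one to use. The blue disc at (242,302) is the spare. The ramekin at (599,258) is a hollow cup.
- **Press:** the white box at (332,213) with its drawer open is the one to use. The red box at (288,383) is the look-alike.

Next I'll take enlarged crops to confirm and measure.

```bash
python3 - <<'E'
from h import *
c=cam("top"); s=cam("scene")
a=cv2.resize(c["img"][110:220,190:260],None,fx=5,fy=5,interpolation=3)
b=cv2.resize(c["img"][180:230,330:380],None,fx=5,fy=5,interpolation=3)
z=np.zeros((550,620,3),np.uint8); z[:,:350]=a; z[:250,360:610]=b
cv2.imwrite("pics/cropT.png",z[:,:,::-1])
save(s,"cropS.png",(255,175,365,275),5)
def blob(c,m,near,minA=10):
    n,l,st,ce=cv2.connectedComponentsWithStats(m.astype(np.uint8))
    k=[i for i in range(1,n) if st[i,4]>=minA]
    i=min(k,key=lambda i:np.hypot(*(ce[i]-near))); return ce[i],st[i],l==i
for n,cc,nd,nk in(("top",c,(355,204),(220,137)),("scene",s,(161,237),(325,216))):
    h=cv2.cvtColor(cc["img"],cv2.COLOR_RGB2HSV)
    g=cc["img"].astype(int)
    if n=="top":
        m=(g.min(2)>165)
    else: m=(g.min(2)>150)
    ce,st,mm=blob(cc,m,nd); print(n,"die",ce,st, onz(cc,[ce],0.014))
    m=(h[...,0]>5)&(h[...,0]<20)&(h[...,1]>150)&(h[...,2]>120)
    ce,st,mm=blob(cc,m,nk); print(n,"knob",ce,st,onz(cc,[ce],0.14))
print(cc["img"][237,161],c["img"][204,350])
E
```

```text
top die [354.58126722 203.65564738] [344 193  22  22 363] [[ 0.49331392 -0.34267492  0.014     ]]
top knob [218.   136.55] [214 132   9   9  20] [[0.67728734 0.1029369  0.14      ]]
scene die [161.21991701 239.21161826] [149 229  25  18 241] [[ 0.49922431 -0.34392539  0.014     ]]
scene knob [325.07692308 212.03846154] [316 210  18   5  52] [[0.68057728 0.0997503  0.14      ]]
[99 91 87] [177 181 185]
```

View pics/cropT.png

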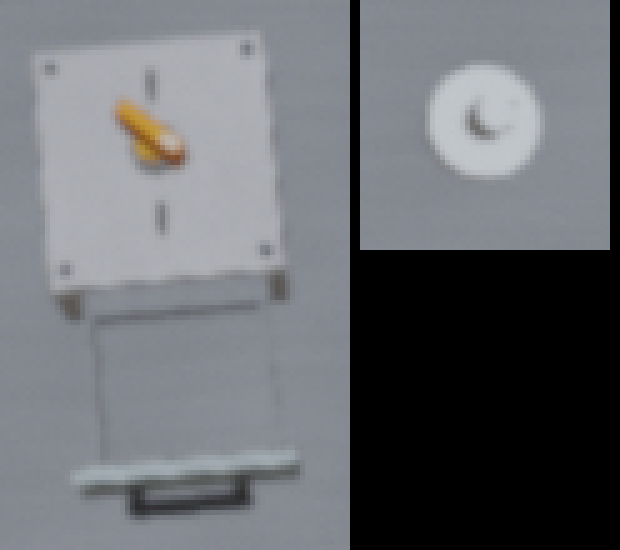

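View pics/cropS.png

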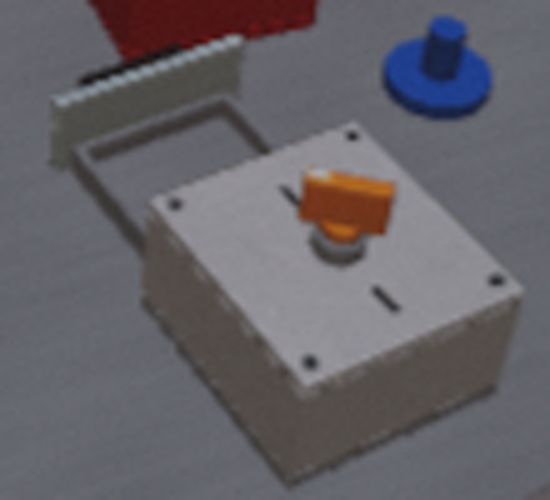

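```bash
python3 - <<'E'
from h import *
c=cam("top"); s=cam("scene")
# top: roof mask
g=c["img"].astype(int); m=np.zeros(g.shape[:2],np.uint8); m[112:170,192:250]=(g[112:170,192:250].min(2)>168)
m=cv2.morphologyEx(m,cv2.MORPH_OPEN,np.ones((3,3)))
m=cv2.morphologyEx(m,cv2.MORPH_CLOSE,np.ones((15,15)))
k=max(cv2.findContours(m,0,1)[0],key=cv2.contourArea).reshape(-1,2).astype(float)
P=onz(c,k,0.092)
r=cv2.minAreaRect((P[:,:2]*1000).astype(np.float32)); print("roof",r,cv2.contourArea(k.astype(np.float32)))
# screws by crop coords, top and scene
T=np.array([[50,68],[247,48],[265,249],[66,269]])/5+[190,110]
S=np.array([[497,280],[311,362],[176,204],[352,136]])/5+[255,175]
def ref(cc,p,w=3):
    G=cv2.cvtColor(cc["img"],cv2.COLOR_RGB2GRAY).astype(float); o=[]
    for u,v in p:
        u0,v0=int(round(u)),int(round(v)); a=G[v0-w:v0+w+1,u0-w:u0+w+1]; q=np.clip(np.median(a)-8-a,0,None)
        yy,xx=np.mgrid[-w:w+1,-w:w+1]; o.append([u0+(q*xx).sum()/q.sum(),v0+(q*yy).sum()/q.sum()])
    return np.array(o)
T=ref(c,T-.4);S=ref(s,S-.4)
for cc,p in((c,T),(s,S)):
    X=onz(cc,p,0.092)[:,:2]; print(np.round(X*1000,1),"ctr",X.mean(0))
    print([round(float(np.linalg.norm(X[i]-X[i-1])*1000),1) for i in range(4)])
    f=lambda a,b:np.degrees(np.arctan2(*(X[a]-X[b])[::-1]))
    print("yaw", f(0,3),f(1,2))
# handle dark in top
h=c["img"][195:220,205:250].astype(int); mk=h.max(2)<90
ys,xs=np.nonzero(mk); print(np.c_[xs+205,ys+195].mean(0),len(xs))
ends=np.array([[140,510],[246,500]])/5+[190,110]-.4
print("handle bar",onz(c,ends,0.06), onz(c,[np.mean(ends,0)],0.06))
pl=np.array([[78,488],[298,468]])/5+[190,110]-.4
print("plate",onz(c,pl,0.075))
k=np.array([[124,105],[176,155]])/5+[190,110]-.4
print("knob ends",onz(c,k,0.146))
k=np.array([[312,178],[390,190]])/5+[255,175]-.4
print("knob ends S",onz(s,k,0.146))
E
```

```text
roof ((676.014892578125, 98.4344482421875), (150.96511840820312, 142.04368591308594), 6.21046257019043) 1813.5
[[737.3 170.5]
 [754.1  40.7]
 [618.9  22.9]
 [601.6 153.9]] ctr [0.67797262 0.09701178]
[136.6, 130.9, 136.5, 132.2]
yaw 6.97880744325024 7.52681509638287
[[734.5 171.1]
 [750.8  41. ]
 [611.   25.3]
 [595.5 156.2]] ctr [0.67295284 0.09840174]
[139.8, 131.2, 140.6, 131.8]
yaw 6.134330325058163 6.405976244508067
[227.54736842 209.45263158] 95
handle bar [[0.45299753 0.10399607 0.06      ]
 [0.46065148 0.0364818  0.06      ]] [[0.4568305  0.07021921 0.06      ]]
plate [[0.46424744 0.14233193 0.075     ]
 [0.47949622 0.00330511 0.075     ]]
knob ends [[0.69459784 0.11423674 0.146     ]
 [0.66263174 0.08074902 0.146     ]]
knob ends S [[0.67127757 0.07855109 0.146     ]
 [0.69503192 0.11420259 0.146     ]]
```

The crops confirm the white press, with its drawer open and its white-tipped orange bar, and the white die. Measurements:

| Item | Position (m) | Note |
|---|---|---|
| Press | (0.676, 0.0975) | yaw about 6.8° |
| Screw axis | (0.681, 0.0975) | bar ends agree in both views |
| Drawer floor | about (0.538, 0.081) | |
| Die | (0.494, −0.343) | |

Now I'll move over the die.

Emit:
send_rows(
  series=[
    [85,0,-29,18.7,0,0,0],
    [85,0,-29,18.7,0,0,0],
    [85,0,-29,18.7,0,0,0],
    [85,0,-29,18.7,0,0,0],
    [85,0,-29,18.7,0,0,0],
    [85,0,-29,18.7,0,0,0],
    [85,0,-29,18.7,0,0,0],
    [85,0,-29,18.7,0,0,0],
    [85,0,-29,18.7,0,0,0],
    [85,0,-29,18.7,0,0,0],
  ],
  force=40,
)

```text
clock: 1.13
ee_pos: [0.2669, 0.304, 0.2314]
ee_rot: [[0.001, 0.236, 0.972], [0.0, 0.972, -0.236], [-1.0, 0.0, 0.001]]
ft_force: [1.1, 0.0, 0.8]
finger_gap: 0.995
```

Emit:
send_rows(
  series=[
    [85,0,-29,18.7,0,0,0],
    [85,0,-29,18.7,0,0,0],
    [85,0,-29,18.7,0,0,0],
    [85,0,-29,18.7,0,0,0],
    [85,0,-29,18.7,0,0,0],
    [85,0,-29,18.7,0,0,0],
    [85,0,-29,18.7,0,0,0],
    [85,0,-29,18.7,0,0,0],
    [85,0,-29,18.7,0,0,0],
    [85,0,-29,18.7,0,0,0],
  ],
)

```text
clock: 1.97
ee_pos: [0.3801, -0.0223, 0.2316]
ee_rot: [[0.001, 0.237, 0.971], [-0.0, 0.971, -0.237], [-1.0, 0.0, 0.001]]
ft_force: [0.6, -0.2, -0.5]
finger_gap: 0.993
```

Emit:
send_rows(
  series=[
    [85,0,-29,18.7,0,0,0],
    [85,0,-29,18.7,0,0,0],
    [85,0,-29,18.7,0,0,0],
    [85,0,-29,18.7,0,0,0],
    [85,0,-29,18.7,0,0,0],
    [85,0,-29,18.7,0,0,0],
    [85,0,-29,18.7,0,0,0],
    [85,0,-29,18.7,0,0,0],
    [85,0,-29,18.7,0,0,0],
    [85,0,-29,18.7,0,0,0],
  ],
)

```text
clock: 2.8
ee_pos: [0.4933, -0.3482, 0.2311]
ee_rot: [[-0.0, 0.237, 0.972], [0.0, 0.972, -0.237], [-1.0, 0.0, -0.0]]
ft_force: [1.7, -0.1, 0.8]
finger_gap: 0.997
```

Emit:
send_rows(
  series=[
    [85,0,0,0,7,0,0],
    [85,0,0,0,7,0,0],
    [85,0,0,0,7,0,0],
    [85,0,0,0,7,0,0],
    [85,0,0,0,7,0,0],
    [85,0,0,0,7,0,0],
    [85,0,0,0,7,0,0],
    [85,0,0,0,7,0,0],
    [85,0,0,0,7,0,0],
    [85,0,0,0,7,0,0],
  ],
)

```text
clock: 3.63
ee_pos: [0.493, -0.3464, 0.2312]
ee_rot: [[-0.0, 0.995, 0.104], [0.0, 0.104, -0.995], [-1.0, -0.0, -0.0]]
ft_force: [0.2, -1.0, -0.2]
finger_gap: 0.993
```

Emit:
send_rows(
  series=[
    [85,0,0,0,7,0,0],
    [85,0,0,0,7,0,0],
    [85,0,0,0,7,0,0],
    [85,0,0,0,7,0,0],
    [85,0,0,0,7,0,0],
    [85,0,0,0,7,0,0],
    [85,0,0,0,7,0,0],
    [85,0,0,0,7,0,0],
    [85,0,0,0,7,0,0],
    [85,0,0,0,7,0,0],
  ],
)

```text
clock: 4.47
ee_pos: [0.493, -0.3464, 0.2313]
ee_rot: [[-0.0, 0.438, -0.899], [0.0, -0.899, -0.438], [-1.0, -0.0, 0.0]]
ft_force: [0.6, -0.6, -0.8]
finger_gap: 0.992
```

Emit:
send_rows(
  series=[
    [85,0,0,0,6.4,0,0],
    [85,0,0,0,6.4,0,0],
    [85,0,0,0,6.4,0,0],
    [70,0,-3.4,-1.4,0,0,0],
    [70,30,0,0,0,0,0],
    [70,30,0,0,0,0,0],
    [70,30,0,0,0,0,0],
    [70,25,0,0,0,0,0],
    [70,10,0,0,0,0,0],
    [70,0,0,0,0,0,0],
  ],
)

```text
clock: 5.3
ee_pos: [0.4923, -0.3412, 0.1028]
ee_rot: [[-0.005, 0.126, -0.992], [0.004, -0.992, -0.126], [-1.0, -0.005, 0.004]]
ft_force: [0.2, -0.1, -0.8]
finger_gap: 0.819
```

```bash
python3 - <<'E'
from h import *
c=cam("top"); s=cam("scene")
save(c,"t1.png",(310,160,410,250),5); save(s,"s1.png",(110,170,220,270),5)
p=ctrl.sense()["ee_pos"]; print(p, proj(s,[p,[.494,-.343,.054],[.494,-.343,.0]]))
E
```

```text
[ 0.49457292 -0.34320733  0.10729207] [[155.60420517 216.3156576 ]
 [158.91921033 228.90377714]
 [162.01267864 240.96410286]]
```

View pics/s1.png

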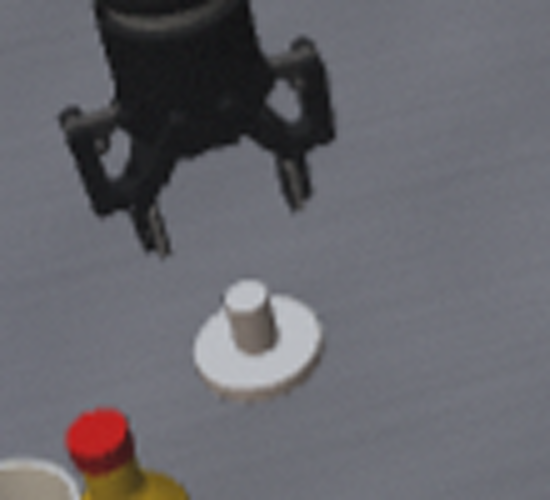

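View pics/t1.png

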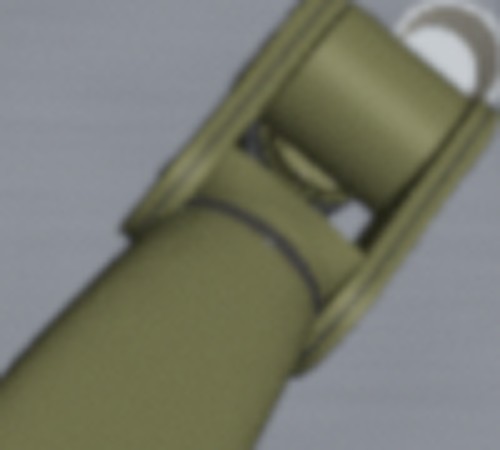

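In the scene view the die's post top is at pixel (159.2, 229.2), against (158.9, 228.9) predicted. It lies between the open fingers, so I'll descend and grip.

Emit:
send_rows(
  series=[
    [70,20,0,0,0,0,0],
    [70,20,0,0,0,0,0],
    [70,20,0,0,0,0,0],
    [70,13,0,0,0,0,0],
    [70,8,0,0,0,0,0],
    [70,0,0,0,0,0,0],
    [15,0,0,0,0,0,0],
    [15,0,0,0,0,0,0],
    [15,0,0,0,0,0,0],
    [15,0,0,0,0,0,0],
  ],
  force=50,
)

```text
clock: 6.23
ee_pos: [0.495, -0.3437, 0.0271]
ee_rot: [[0.002, 0.124, -0.992], [-0.002, -0.992, -0.124], [-1.0, 0.002, -0.002]]
ft_force: [0.9, -1.0, -0.5]
finger_gap: 0.288
```

Emit:
send_rows(
  series=[
    [15,0,0,0,0,0,0],
    [15,0,0,0,0,0,0],
    [15,0,0,0,0,0,0],
    [15,0,0,0,0,0,0],
    [15,0,0,0,0,0,0],
    [15,0,0,0,0,0,0],
    [15,0,0,0,0,0,0],
    [15,-5,0,0,0,0,0],
    [15,-15,0,0,0,0,0],
    [15,0,0,0,0,0,0],
  ],
)

```text
clock: 7.07
ee_pos: [0.4949, -0.3436, 0.0472]
ee_rot: [[0.002, 0.124, -0.992], [-0.002, -0.992, -0.124], [-1.0, 0.002, -0.002]]
ft_force: [0.2, -1.0, -0.6]
finger_gap: 0.284
```

```bash
python3 - <<'E'
from h import *
s=cam("scene"); save(s,"s2.png",(110,170,220,270),5)
q=ctrl.sense(); print(q["ee_pos"],q["ft_force"],q["finger_gap"])
E
```

```text
[ 0.49464719 -0.34340743  0.04634164] [-0.52402743  0.47834757 -1.19936437] 0.28679554098450355
```

View pics/s2.png

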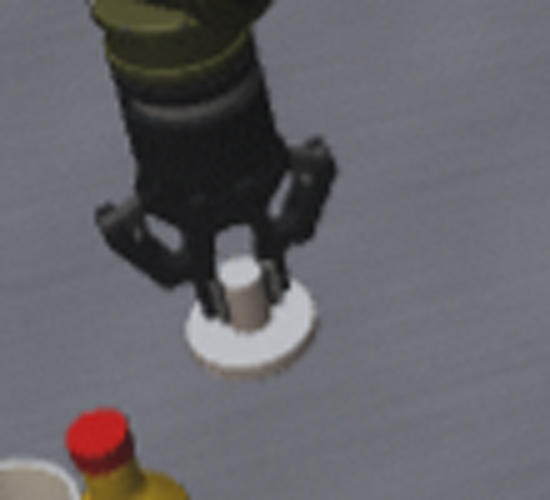

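The die is lifted upright between the pads, its post at crop pixel (242,295). I'll raise it and carry it over the drawer.

Emit:
send_rows(
  series=[
    [15,-20,0,0,0,0,0],
    [15,-25,0,0,0,0,0],
    [15,-25,0,0,0,0,0],
    [15,-20,0,0,0,0,0],
    [15,-10,0,0,0,0,0],
    [15,0,-15,-3.5,0,0,0],
    [15,0,-26,-6,0,0,0],
    [15,0,-26,-6,0,0,0],
    [15,0,-26,-6,0,0,0],
    [15,0,-26,-6,0,0,0],
  ],
)

```text
clock: 7.95
ee_pos: [0.5052, -0.2189, 0.1427]
ee_rot: [[-0.003, 0.124, -0.992], [0.002, -0.992, -0.124], [-1.0, -0.003, 0.003]]
ft_force: [0.6, -1.4, -1.4]
finger_gap: 0.287
```

Emit:
send_rows(
  series=[
    [15,0,-26,-6,0,0,0],
    [15,0,-26,-6,0,0,0],
    [15,0,-26,-6,0,0,0],
    [15,0,-26,-6,0,0,0],
    [15,0,-26,-6,0,0,0],
    [15,0,-26,-6,0,0,0],
    [15,0,-26,-6,0,0,0],
    [15,0,-26,-6,0,0,0],
    [15,0,-26,-6,0,0,0],
    [15,0,-26,-6,0,0,0],
  ],
)

```text
clock: 8.78
ee_pos: [0.532, 0.046, 0.1428]
ee_rot: [[-0.004, 0.124, -0.992], [0.0, -0.992, -0.124], [-1.0, -0.001, 0.004]]
ft_force: [-0.3, 0.8, -1.5]
finger_gap: 0.285
```

Emit:
send_rows(
  series=[
    [15,0,-24,-6,0,0,0],
    [15,0,-13,-2.5,0,0,0],
    [15,0,0,0,0,0,0],
    [15,0,0,0,0,0,0],
    [15,0,0,0,0,0,0],
    [15,0,0,0,0,0,0],
    [15,0,0,0,0,0,0],
    [15,0,0,0,0,0,0],
    [15,0,0,0,0,0,0],
    [15,0,0,0,0,0,0],
  ],
)

```text
clock: 9.62
ee_pos: [0.5378, 0.0814, 0.1454]
ee_rot: [[0.0, 0.123, -0.992], [-0.0, -0.992, -0.123], [-1.0, 0.0, -0.0]]
ft_force: [-0.4, -0.4, -2.3]
finger_gap: 0.287
```

```bash
python3 - <<'E'
from h import *
s=cam("scene"); save(s,"s3.png",(230,140,370,275),4)
q=ctrl.sense(); print(q["ee_pos"],q["ft_force"],q["finger_gap"])
E
```

```text
[0.53781108 0.08145793 0.14541828] [-0.12010159  0.18257319 -2.18217286] 0.2873478213130442
```

View pics/s3.png

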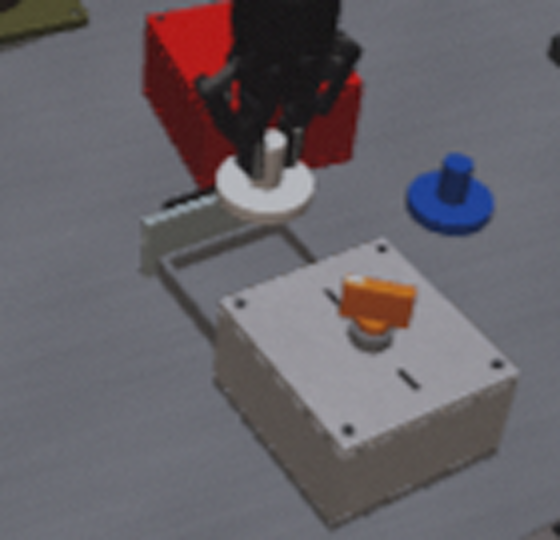

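```bash
python3 - <<'E'
from h import *
s=cam("scene")
a=np.radians(6.8);u=np.array([np.cos(a),np.sin(a),0]);v=np.array([-u[1],u[0],0]);f=np.array([.538,.081,.018])
for n,x,y,z in(("plate top outer R",-.066,-.072,.057),("plate inner top R",-.056,-.072,.057),("plate L inner",-.056,.072,.057),("wall out R",-.056,-.061,.016),("wall in R",-.05,-.055,.016),("wall in L",-.05,.055,.016),("wall out L",-.056,.061,.016)):
    print(n,((proj(s,[f+x*u+y*v+[0,0,z]])[0]-[230,140])*4+1.5).round())
E
```

```text
plate top outer R [141. 216.]
plate inner top R [147. 224.]
plate L inner [296. 171.]
wall out R [157. 257.]
wall in R [167. 259.]
wall in L [279. 218.]
wall out L [281. 212.]
```

Emit:
send_rows(
  series=[
    [15,0,0,-2,0,0,0],
    [15,15,0,0,0,0,0],
    [15,15,0,0,0,0,0],
    [15,15,0,0,0,0,0],
    [15,15,0,0,0,0,0],
    [15,12,0,0,0,0,0],
    [15,10,0,0,0,0,0],
    [15,8,0,0,0,0,0],
    [15,0,0,0,0,0,0],
    [15,0,0,0,0,0,0],
  ],
)

```text
clock: 10.55
ee_pos: [0.5397, 0.082, 0.0551]
ee_rot: [[-0.001, 0.124, -0.992], [-0.0, -0.992, -0.124], [-1.0, -0.0, 0.001]]
ft_force: [-0.2, -0.5, -1.3]
finger_gap: 0.283
```

Emit:
send_rows(
  series=[
    [15,2,0,0,0,0,0],
    [15,2,0,0,0,0,0],
    [15,1,0,0,0,0,0],
    [15,1,0,0,0,0,0],
    [15,1,0,0,0,0,0],
    [15,0.5,0,0,0,0,0],
    [15,0,0,0,0,0,0],
    [15,0,0,0,0,0,0],
    [15,0,0,0,0,0,0],
    [15,0,0,0,0,0,0],
  ],
)

```text
clock: 11.38
ee_pos: [0.5398, 0.082, 0.0479]
ee_rot: [[0.0, 0.124, -0.992], [0.0, -0.992, -0.124], [-1.0, 0.0, -0.0]]
ft_force: [-0.5, 0.2, -2.4]
finger_gap: 0.285
```

```bash
python3 - <<'E'
from h import *
s=cam("scene"); save(s,"s4.png",(230,140,370,275),4)
q=ctrl.sense(); print(q["ee_pos"],q["ft_force"],q["finger_gap"])
E
```

```text
[0.53977402 0.08202182 0.04788453] [-0.12091112  0.37535013 -2.33770248] 0.2877677022169184
```

View pics/s4.png

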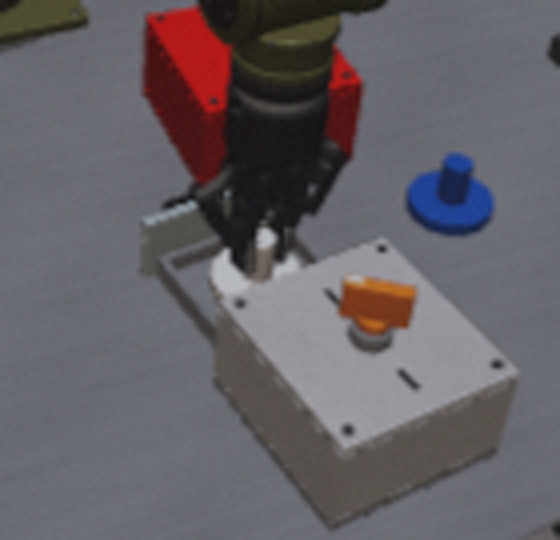

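The disc is inside the drawer walls and not yet touching the floor, since only the die's weight shows. I'll lower it slowly.

Emit:
send_rows(
  series=[
    [15,0.5,0,0,0,0,0],
    [15,0.5,0,0,0,0,0],
    [15,0.5,0,0,0,0,0],
    [15,0.5,0,0,0,0,0],
    [15,0.3,0,0,0,0,0],
    [15,0.2,0,0,0,0,0],
    [15,0,0,0,0,0,0],
    [15,0,0,0,0,0,0],
    [15,0,0,0,0,0,0],
    [15,0,0,0,0,0,0],
  ],
)

```text
clock: 12.27
ee_pos: [0.5398, 0.082, 0.0453]
ee_rot: [[0.0, 0.124, -0.992], [-0.0, -0.992, -0.124], [-1.0, 0.0, -0.0]]
ft_force: [1.1, -0.0, -0.7]
finger_gap: 0.285
```

Emit:
send_rows(
  series=[
    [15,0.3,0,0,0,0,0],
    [15,0,0,0,0,0,0],
    [15,0.3,0,0,0,0,0],
    [15,0,0,0,0,0,0],
    [15,0,0,0,0,0,0],
    [15,0,0,0,0,0,0],
    [15,0,0,0,0,0,0],
    [15,0,0,0,0,0,0],
    [15,0,0,0,0,0,0],
    [15,0,0,0,0,0,0],
  ],
)

```text
clock: 13.1
ee_pos: [0.5399, 0.082, 0.045]
ee_rot: [[0.0, 0.124, -0.992], [0.0, -0.992, -0.124], [-1.0, 0.0, -0.0]]
ft_force: [-0.8, 0.2, 2.1]
finger_gap: 0.286
```

Contact: Fz rose from −2.3 to +2.1 N at the expected height (TCP 45 mm, so the die's underside is at 18 mm). I'll release and go up.

Emit:
send_rows(
  series=[
    [40,0,0,0,0,0,0],
    [40,0,0,0,0,0,0],
    [65,0,0,0,0,0,0],
    [65,0,0,0,0,0,0],
    [65,0,0,0,0,0,0],
    [65,-10,0,0,0,0,0],
    [65,-20,0,0,0,0,0],
    [65,-30,0,0,0,0,0],
    [65,-35,0,0,0,0,0],
    [65,-35,0,0,0,0,0],
  ],
)

```text
clock: 13.93
ee_pos: [0.5392, 0.082, 0.1763]
ee_rot: [[-0.001, 0.124, -0.992], [-0.0, -0.992, -0.124], [-1.0, -0.0, 0.001]]
ft_force: [1.2, -0.0, -0.1]
finger_gap: 0.755
```

```bash
python3 - <<'E'
from h import *
s=cam("scene"); save(s,"s5.png",(230,140,370,275),4)
q=ctrl.sense(); print(q["ee_pos"],q["ft_force"],q["finger_gap"])
E
```

```text
[0.54388886 0.08231713 0.18567229] [2.90267407 0.65423382 5.1581593 ] 0.7627887655232234
```

View pics/s5.png

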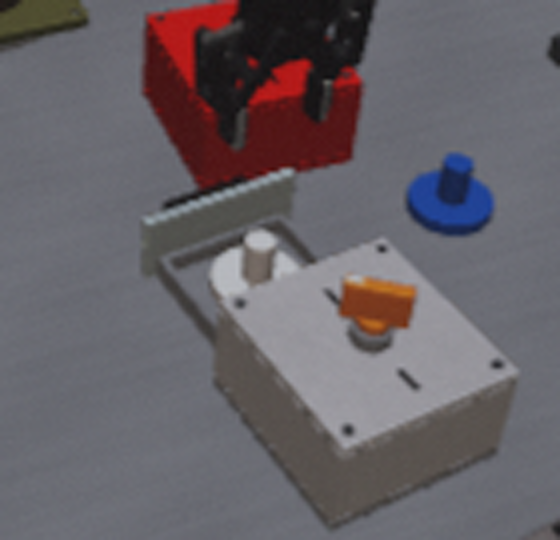

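The die stands upright on the drawer floor. Next I need the approach room between the red look-alike and the handle.

```bash
python3 - <<'E'
from h import *
s=cam("scene"); t=cam("top"); save(t,"t5.png",(150,100,290,300),3)
# red roof corners (s5 crop /4) 
c=np.array([[150,16],[212,100],[358,78]])/4+[230,140]-.4
print("red scene",onz(s,c,.092).round(3))
c=np.array([[257,341],[328,346],[324,424],[250,418]])/1.5
print("red top",onz(t,c,.092).round(3))
h=np.array([[166,204],[245,180]])/4+[230,140]-.4
print("handle",onz(s,h,.063).round(3))
p=np.array([[145,226],[293,175]])/4+[230,140]-.4
print("plate inner top",onz(s,p,.075).round(3))
E
```

```text
red scene [[0.236 0.111 0.092]
 [0.378 0.111 0.092]
 [0.394 0.246 0.092]]
red top [[0.396 0.244 0.092]
 [0.389 0.096 0.092]
 [0.23  0.099 0.092]
 [0.238 0.251 0.092]]
handle [[0.461 0.033 0.063]
 [0.457 0.107 0.063]]
plate inner top [[0.493 0.    0.075]
 [0.478 0.141 0.075]]
```

View pics/t5.png

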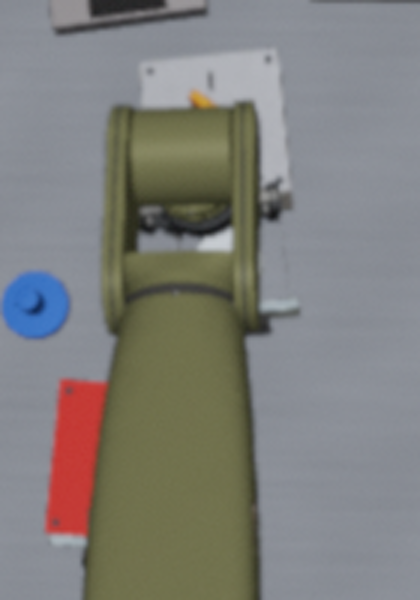

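Emit:
send_rows(
  series=[
    [0,0,0.8,12,0,0,0],
    [0,0,0.8,20,0,0,0],
    [0,0,0.8,20,0,0,0],
    [0,0,0.8,20,0,0,0],
    [0,0,0.8,20,0,0,0],
    [0,0,0.8,20,0,0,0],
    [0,0,0.8,3,0,0,0],
    [0,0,0,0,0,0,0],
    [0,0,0,0,0,0,0],
    [0,0,0,0,0,0,0],
  ],
)

```text
clock: 14.92
ee_pos: [0.427, 0.0622, 0.1747]
ee_rot: [[0.0, 0.124, -0.992], [0.0, -0.992, -0.124], [-1.0, -0.0, -0.0]]
ft_force: [0.1, 0.2, 0.2]
finger_gap: 0.0
```

Emit:
send_rows(
  series=[
    [0,0,2,3,0,0,0],
    [0,15,0,0,0,0,0],
    [0,20,0,0,0,0,0],
    [0,20,0,0,0,0,0],
    [0,20,0,0,0,0,0],
    [0,20,0,0,0,0,0],
    [0,20,0,0,0,0,0],
    [0,14,0,0,0,0,0],
    [0,0,0,0,0,0,0],
    [0,0,0,0,0,0,0],
  ],
)

```text
clock: 15.75
ee_pos: [0.4232, 0.0598, 0.0451]
ee_rot: [[-0.002, 0.124, -0.992], [-0.0, -0.992, -0.124], [-1.0, -0.0, 0.002]]
ft_force: [-0.3, 0.3, 0.0]
finger_gap: -0.001
```

```bash
python3 - <<'E'
from h import *
s=cam("scene"); save(s,"s6.png",(230,120,370,255),4)
q=ctrl.sense(); print(q["ee_pos"],q["ft_force"],q["finger_gap"])
E
```

```text
[0.42413252 0.05983138 0.04617118] [0.31343165 0.55469801 1.23771305] 0.0029280689092525273
```

View pics/s6.png

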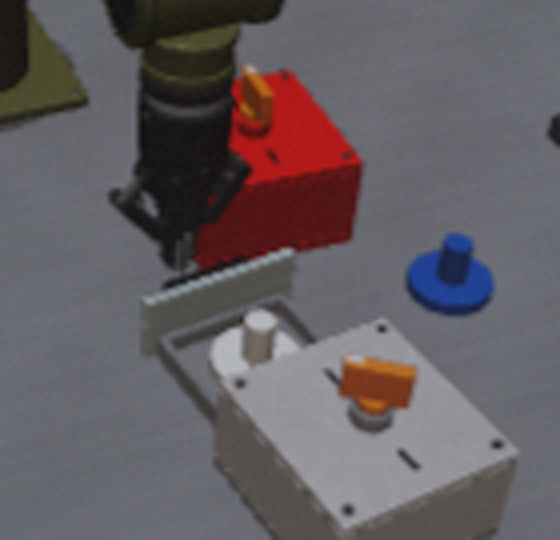

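The closed fingertips are at crop (180,268), just in front of the handle bar, clear of the red box and showing no force. Now I'll push gently along the press axis.

Emit:
send_rows(
  series=[
    [0,0,0,-4,0,0,0],
    [0,0,0,-4,0,0,0],
    [0,0,0,-3,0,0,0],
    [0,0,0,-3,0,0,0],
    [0,0,0,-3,0,0,0],
    [0,0,0,-3,0,0,0],
    [0,0,0,-3,0,0,0],
    [0,0,0,-3,0,0,0],
    [0,0,0,-4,0,0,0],
    [0,0,0,-4,0,0,0],
  ],
)

```text
clock: 16.63
ee_pos: [0.4574, 0.064, 0.0455]
ee_rot: [[-0.001, 0.124, -0.992], [-0.0, -0.992, -0.124], [-1.0, 0.0, 0.001]]
ft_force: [-1.1, -0.7, 0.5]
finger_gap: 0.001
```

Emit:
send_rows(
  series=[
    [0,0,0,-5,0,0,0],
    [0,0,0,-5,0,0,0],
    [0,0,0,-6,0,0,0],
    [0,0,0,-6,0,0,0],
    [0,0,0,-6,0,0,0],
    [0,0,0,-6,0,0,0],
    [0,0,0,-6,0,0,0],
    [0,0,0,-6,0,0,0],
    [0,0,0,-5,0,0,0],
    [0,0,0,-5,0,0,0],
  ],
)

```text
clock: 17.47
ee_pos: [0.5134, 0.0711, 0.0457]
ee_rot: [[-0.0, 0.124, -0.992], [-0.0, -0.992, -0.124], [-1.0, 0.0, 0.0]]
ft_force: [-2.2, -0.9, -0.8]
finger_gap: 0.003
```

```bash
python3 - <<'E'
from h import *
s=cam("scene"); save(s,"s7.png",(230,120,370,255),4)
q=ctrl.sense(); print(q["ee_pos"],q["ft_force"],q["finger_gap"])
E
```

```text
[0.51453816 0.07123861 0.04607028] [0.63969145 0.38854253 0.4540298 ] 0.0031484919466884934
```

View pics/s7.png

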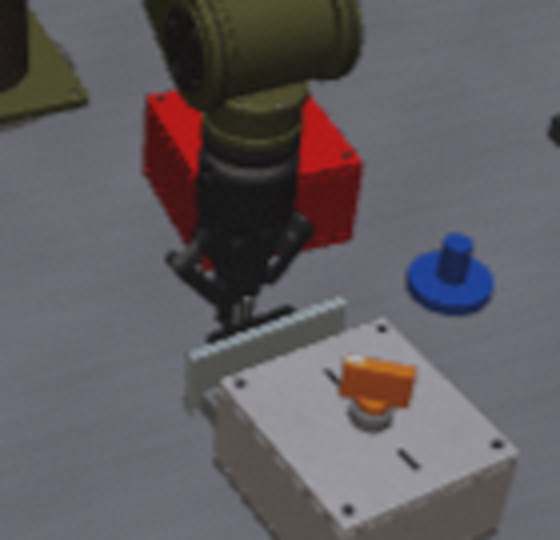

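The drawer is moving smoothly, about two thirds shut, with its plate edge at crop (190–345, 300–405). I'll keep pushing.

Emit:
send_rows(
  series=[
    [0,0,0,-4,0,0,0],
    [0,0,0,-5,0,0,0],
    [0,0,0,-5,0,0,0],
    [0,0,0,-5,0,0,0],
    [0,0,0,-4,0,0,0],
    [0,0,0,-3,0,0,0],
    [0,0,0,-3,0,0,0],
    [0,0,0,-2,0,0,0],
    [0,0,0,-2,0,0,0],
    [0,0,0,0,0,0,0],
  ],
)

```text
clock: 18.35
ee_pos: [0.5462, 0.0752, 0.0458]
ee_rot: [[0.001, 0.124, -0.992], [0.0, -0.992, -0.124], [-1.0, -0.0, -0.001]]
ft_force: [0.5, -0.3, -0.0]
finger_gap: -0.001
```

Emit:
send_rows(
  series=[
    [0,0,0,-1.5,0,0,0],
    [0,0,0,-1.5,0,0,0],
    [0,0,0,-1.5,0,0,0],
    [0,0,0,-1,0,0,0],
    [0,0,0,-1,0,0,0],
    [0,0,0,-1,0,0,0],
    [0,0,0,-1,0,0,0],
    [0,0,0,0,0,0,0],
    [0,0,0,0,0,0,0],
    [0,0,0,0,0,0,0],
  ],
)

```text
clock: 19.18
ee_pos: [0.5543, 0.0762, 0.0458]
ee_rot: [[0.001, 0.124, -0.992], [0.0, -0.992, -0.124], [-1.0, -0.0, -0.001]]
ft_force: [0.2, 0.0, -0.2]
finger_gap: -0.0
```

Emit:
send_rows(
  series=[
    [0,0,0,-1,0,0,0],
    [0,0,0,-1,0,0,0],
    [0,0,0,-1,0,0,0],
    [0,0,0,-1,0,0,0],
    [0,0,0,-1,0,0,0],
    [0,0,0,0,0,0,0],
    [0,0,0,0,0,0,0],
    [0,0,0,0,0,0,0],
    [0,0,0,0,0,0,0],
    [0,0,0,0,0,0,0],
  ],
)

```text
clock: 20.02
ee_pos: [0.5544, 0.0762, 0.0453]
ee_rot: [[-0.013, 0.124, -0.992], [-0.002, -0.992, -0.124], [-1.0, 0.0, 0.013]]
ft_force: [-17.1, -3.2, 13.3]
finger_gap: 0.001
```

```bash
python3 - <<'E'
from h import *
s=cam("scene"); save(s,"s8.png",(250,150,360,255),5)
q=ctrl.sense(); print(q["ee_pos"],q["ft_force"],q["finger_gap"])
E
```

```text
[0.55436844 0.07623055 0.04529735] [-18.50491074  -2.43403327  13.87318419] 0.0011254180599394338
```

View pics/s8.png

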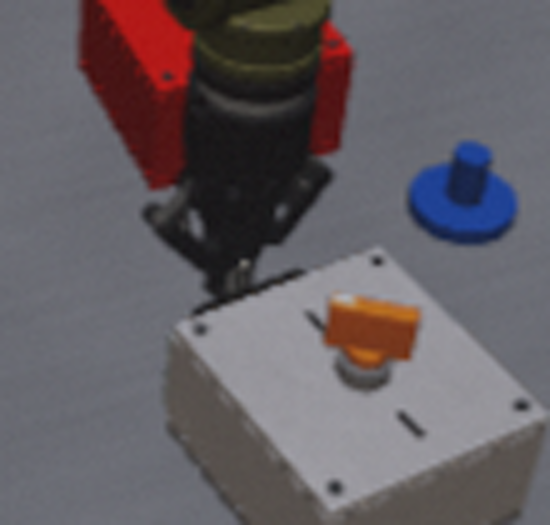

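The drawer is shut: the plate is flush against the housing and the reaction is a hard 18 N with no further travel. I'll back off, rise and look at the knob.

Emit:
send_rows(
  series=[
    [0,0,0,4,0,0,0],
    [0,0,0,6,0,0,0],
    [0,0,0,5,0,0,0],
    [0,-10,0,0,0,0,0],
    [60,-25,0,0,0,0,0],
    [60,-30,0,0,0,0,0],
    [60,-30,0,0,0,0,0],
    [60,-30,0,0,0,0,0],
    [60,-30,0,0,0,0,0],
    [60,0,0,0,0,0,0],
  ],
)

```text
clock: 20.9
ee_pos: [0.5484, 0.0751, 0.2099]
ee_rot: [[0.015, 0.124, -0.992], [0.001, -0.992, -0.124], [-1.0, 0.001, -0.015]]
ft_force: [0.5, -0.3, 0.4]
finger_gap: 0.702
```

```bash
python3 - <<'E'
from h import *
s=cam("scene"); save(s,"s9.png",(290,190,350,240),10); t=cam("top"); save(t,"t9.png",(190,110,260,180),8)
q=ctrl.sense(); print(q["ee_pos"],q["ft_force"],q["finger_gap"])
E
```

```text
[0.54554906 0.07497978 0.20365934] [ 0.20070674 -0.01025424 -0.93394583] 0.70339758613181
```

View pics/s9.png

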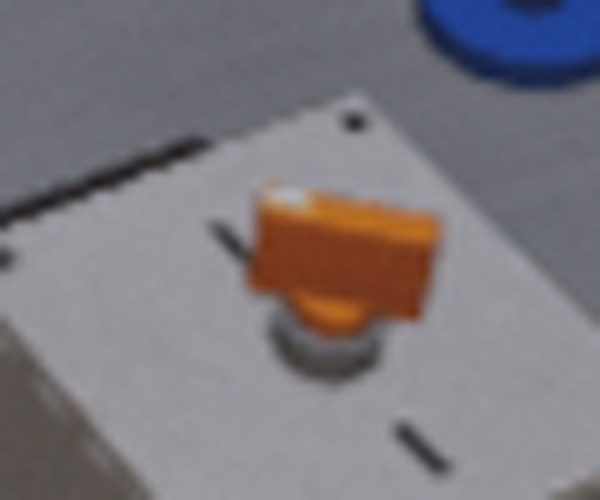

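View pics/t9.png

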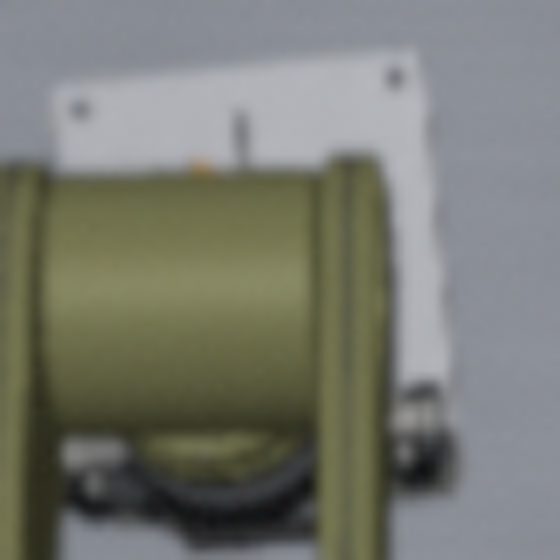

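```bash
python3 - <<'E'
from h import *
s=cam("scene")
k=np.array([[258,205],[436,243],[440,213],[270,184]])/10+[290,190]-.45
X=onz(s,k,.146); print(X.round(4),X.mean(0))
for a,b in((0,1),(3,2)):
    d=X[b]-X[a]; print(np.linalg.norm(d),np.degrees(np.arctan2(d[1],d[0])))
for k in ([[258,205],[252,288]],[[436,243],[420,318]]):
  print("bottom", onz(s,[np.array(k[1])/10+[290,190]-.45],.116))
m=np.array([[230,243],[422,447]])/10+[290,190]-.45
Y=onz(s,m,.092); d=Y[1]-Y[0]; print("marks",Y, np.degrees(np.arctan2(d[1],d[0])),Y.mean(0))
E
```

```text
[[0.6691 0.0745 0.146 ]
 [0.6999 0.1131 0.146 ]
 [0.6899 0.1203 0.146 ]
 [0.6628 0.0818 0.146 ]] [0.68042162 0.09741428 0.146     ]
0.049291976377360325 51.41339654292678
0.047071265464083925 54.838194801027306
bottom [[0.67217222 0.07498464 0.116     ]]
bottom [[0.69943573 0.11341352 0.116     ]]
marks [[0.63315073 0.09196169 0.092     ]
 [0.72430437 0.10348433 0.092     ]] 7.20448985717146 [0.67872755 0.09772301 0.092     ]
```

The bar centre is at (0.6804, 0.0974), its length 48 mm, its heading about 52.5° (about 0.79 rad from the seat), all consistent with the description. I'll go above it and align the jaws.

Emit:
send_rows(
  series=[
    [60,0,-1,-16,0,0,0],
    [60,0,-1,-30,0,0,0],
    [60,0,-1,-30,0,0,0],
    [60,0,-1,-30,0,0,0],
    [60,0,-1,-20,0,0,0],
    [60,0,-0.7,-10,0,0,0],
    [60,0,0,0,0,0,0],
    [60,0,0,0,-6.5,0,0],
    [60,0,0,0,-6.5,0,0],
    [60,0,0,0,-6.5,0,0],
  ],
)

```text
clock: 21.88
ee_pos: [0.6767, 0.0972, 0.1995]
ee_rot: [[-0.003, 0.453, -0.891], [-0.0, -0.891, -0.453], [-1.0, -0.001, 0.003]]
ft_force: [0.5, -0.9, -0.2]
finger_gap: 0.707
```

Emit:
send_rows(
  series=[
    [60,0,0,0,-6.5,0,0],
    [60,0,0,0,-6.5,0,0],
    [60,0,0,0,-6.5,0,0],
    [60,0,0,0,-6.4,0,0],
    [60,0,0,0,0,0,0],
    [60,10,0,0,0,0,0],
    [60,15,0,0,0,0,0],
    [60,5,0,0,0,0,0],
    [60,0,0,0,0,0,0],
    [60,0,0,0,0,0,0],
  ],
)

```text
clock: 22.72
ee_pos: [0.6775, 0.0974, 0.169]
ee_rot: [[-0.003, 0.793, -0.609], [-0.0, -0.609, -0.793], [-1.0, -0.002, 0.002]]
ft_force: [0.5, -0.5, 0.3]
finger_gap: 0.708
```

```bash
python3 - <<'E'
from h import *
s=cam("scene"); save(s,"s10.png",(270,130,370,240),5)
q=ctrl.sense(); p=q["ee_pos"];R=np.array(q["ee_rot"]);print(p.round(4),q["ft_force"],q["finger_gap"],np.degrees(np.arctan2(R[1,1],R[0,1])))
d=np.array([.6806,.0975,.119])-p; print("tool delta mm",(R.T@d*1000).round(1))
E
```

```text
[0.6781 0.0974 0.1701] [ 0.49008911 -0.84202135  0.30716492] 0.7042957801027504 -37.512396663081006
tool delta mm [51.1  1.9 -1.6]
```

View pics/s10.png

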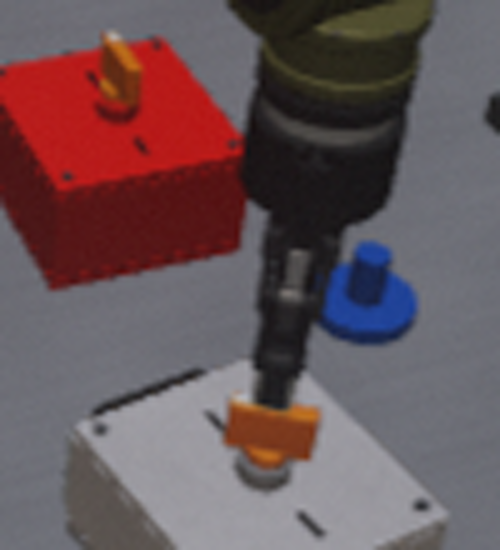

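The gripper is edge-on to the camera, in line with the middle of the bar (crop 272,430), so the jaws straddle it. I'll descend 50 mm with the small correction and close softly.

Emit:
send_rows(
  series=[
    [60,0,1.9,-1.6,0,0,0],
    [60,12,0,0,0,0,0],
    [60,12,0,0,0,0,0],
    [60,12,0,0,0,0,0],
    [60,8,0,0,0,0,0],
    [60,6,0,0,0,0,0],
    [60,0,0,0,0,0,0],
    [60,0,0,0,0,0,0],
    [0,0,0,0,0,0,0],
    [0,0,0,0,0,0,0],
  ],
  force=30,
)

```text
clock: 23.6
ee_pos: [0.6815, 0.0976, 0.1217]
ee_rot: [[0.002, 0.794, -0.609], [0.0, -0.609, -0.794], [-1.0, 0.001, -0.001]]
ft_force: [0.5, 0.4, 0.3]
finger_gap: 0.432
```

Emit:
send_rows(
  series=[
    [0,0,0,0,0,0,0],
    [0,0,0,0,0,0,0],
    [0,0,0,0,0,0,0],
    [0,0,0,0,0,0,0],
    [0,0,0,0,0,0,0],
    [0,0,0,0,0,0,0],
    [0,0,0,0,0,0,0],
    [0,0,0,0,0,0,0],
    [0,0,0,0,0,0,0],
    [0,0,0,0,0,0,0],
  ],
)

```text
clock: 24.43
ee_pos: [0.6811, 0.0977, 0.1216]
ee_rot: [[0.001, 0.794, -0.609], [0.0, -0.609, -0.794], [-1.0, 0.0, -0.001]]
ft_force: [-2.0, 0.3, 5.3]
finger_gap: 0.131
```

```bash
python3 - <<'E'
from h import *
s=cam("scene"); save(s,"s11.png",(270,130,370,240),5)
q=ctrl.sense(); p=q["ee_pos"];R=np.array(q["ee_rot"]);print(p.round(4),q["ft_force"],q["moment"],q["finger_gap"]*85.4,np.degrees(np.arctan2(R[1,1],R[0,1])),q["joints"])
E
```

```text
[0.6812 0.0977 0.1216] [-2.23980127  0.68662161  5.8296154 ] [ 0.06431106  0.39533242 -0.00630172] 11.296591408021603 -37.48170926827352 [6.43785098e-02 2.88794950e-01 1.64934547e+00 1.99730664e-04
 1.20261588e+00 7.18485762e-01]
```

View pics/s11.png

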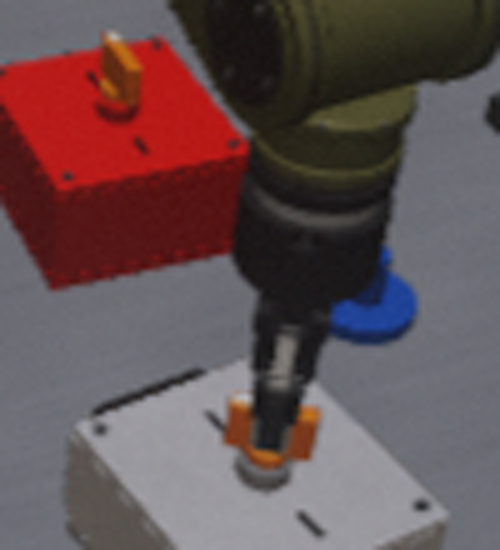

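The bar is gripped at 11.3 mm opening. Now I'll turn it clockwise, which is + about tool x.

Emit:
send_rows(
  series=[
    [0,-1,0,0,0,0,0],
    [0,0,0,0,3,0,0],
    [0,0,0,0,5,0,0],
    [0,0,0,0,5,0,0],
    [0,0,0,0,5,0,0],
    [0,0,0,0,5,0,0],
    [0,0,0,0,5,0,0],
    [0,0,0,0,5,0,0],
    [0,0,0,0,3,0,0],
    [0,0,0,0,0,0,0],
  ],
  force=50,
)

```text
clock: 25.32
ee_pos: [0.6813, 0.0974, 0.1217]
ee_rot: [[0.001, 0.284, -0.959], [-0.0, -0.959, -0.284], [-1.0, 0.0, -0.001]]
ft_force: [1.2, 0.5, 1.2]
finger_gap: 0.131
```

```bash
python3 - <<'E'
from h import *
s=cam("scene"); save(s,"s12.png",(270,130,370,240),5)
q=ctrl.sense(); p=q["ee_pos"];R=np.array(q["ee_rot"]);print(p.round(4),q["ft_force"],q["moment"],q["finger_gap"]*85.4,np.degrees(np.arctan2(R[1,1],R[0,1])))
E
```

```text
[0.6813 0.0974 0.1217] [0.72469351 0.21042517 1.4943911 ] [ 0.0487171  -0.2252067  -0.04933947] 11.168550537878003 -73.41910062462563
```

View pics/s12.png

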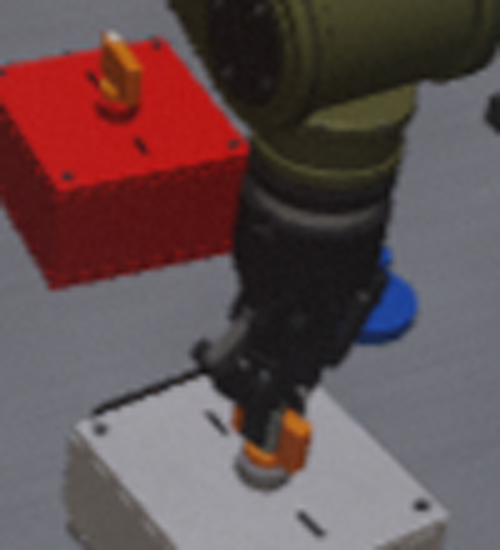

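Emit:
send_rows(
  series=[
    [0,0,0,0,2,0,0],
    [0,0,0,0,2,0,0],
    [0,0,0,0,1.5,0,0],
    [0,0,0,0,1,0,0],
    [0,0,0,0,0.5,0,0],
    [0,0,0,0,0,0,0],
    [0,0,0,0,0,0,0],
    [0,0,0,0,0,0,0],
    [0,0,0,0,0,0,0],
    [0,0,0,0,0,0,0],
  ],
)

```text
clock: 26.2
ee_pos: [0.6812, 0.0974, 0.1217]
ee_rot: [[0.001, 0.166, -0.986], [-0.0, -0.986, -0.166], [-1.0, 0.0, -0.001]]
ft_force: [4.3, -0.8, -0.2]
finger_gap: 0.13
```

```bash
cat > st.py <<'E'
from h import *
q=ctrl.sense(); p=q["ee_pos"];R=np.array(q["ee_rot"]);print(q["clock"],p.round(4),q["ft_force"].round(2),q["moment"].round(3),q["joint_efforts"].round(2)[-1],q["finger_gap"]*85.4,np.degrees(np.arctan2(R[1,1],R[0,1])))
E
python3 st.py
```

```text
26.2 [0.6812 0.0974 0.1217] [ 4.29 -0.78 -0.25] [-0.198 -0.777  0.03 ] 0.02 11.114531125042785 -80.46880764720333
```

Emit:
send_rows(
  series=[
    [0,0,0,0,1,0,0],
    [0,0,0,0,1,0,0],
    [0,0,0,0,0.5,0,0],
    [0,0,0,0,0,0,0],
    [0,0,0,0,0,0,0],
    [0,0,0,0,0,0,0],
    [0,0,0,0,0,0,0],
    [0,0,0,0,0,0,0],
    [0,0,0,0,0,0,0],
    [0,0,0,0,0,0,0],
  ],
)

```text
clock: 27.03
ee_pos: [0.6812, 0.0973, 0.1216]
ee_rot: [[0.001, 0.121, -0.993], [-0.0, -0.993, -0.121], [-1.0, 0.0, -0.001]]
ft_force: [5.3, -1.6, -1.5]
finger_gap: 0.131
```

```bash
python3 st.py
```

```text
27.0333 [0.6812 0.0973 0.1216] [ 5.34 -1.62 -1.53] [-0.176 -0.868 -0.024] -0.04 11.186911660969185 -83.04136537381653
```

Emit:
send_rows(
  series=[
    [0,0,0,0,1,0,0],
    [0,0,0,0,1,0,0],
    [0,0,0,0,0,0,0],
    [0,0,0,0,0,0,0],
    [0,0,0,0,0,0,0],
    [0,0,0,0,0,0,0],
    [0,0,0,0,0,0,0],
    [0,0,0,0,0,0,0],
    [0,0,0,0,0,0,0],
    [0,0,0,0,0,0,0],
  ],
)

```text
clock: 27.87
ee_pos: [0.6812, 0.0974, 0.1217]
ee_rot: [[0.001, 0.089, -0.996], [-0.001, -0.996, -0.089], [-1.0, 0.001, -0.001]]
ft_force: [3.8, -1.7, -1.8]
finger_gap: 0.13
```

```bash
python3 st.py
```

```text
27.8667 [0.6812 0.0974 0.1217] [ 3.76 -1.66 -1.76] [-0.176 -0.906  0.755] 0.83 11.093077929234695 -84.87169679930906
```

Emit:
send_rows(
  series=[
    [0,0,0,0,1,0,0],
    [0,0,0,0,1,0,0],
    [0,0,0,0,0,0,0],
    [0,0,0,0,0,0,0],
    [0,0,0,0,0,0,0],
    [0,0,0,0,0,0,0],
    [0,0,0,0,0,0,0],
    [0,0,0,0,0,0,0],
    [0,0,0,0,0,0,0],
    [0,0,0,0,0,0,0],
  ],
)

```text
clock: 28.7
ee_pos: [0.6812, 0.0973, 0.1217]
ee_rot: [[0.001, 0.057, -0.998], [-0.002, -0.998, -0.057], [-1.0, 0.002, -0.001]]
ft_force: [4.7, -1.0, -0.7]
finger_gap: 0.132
```

```bash
python3 st.py;  python3 - <<'E'
from h import *
s=cam("scene"); save(s,"s13.png",(290,170,350,240),8)
E
```

```text
28.7 [0.6812 0.0973 0.1217] [ 4.69 -0.97 -0.73] [-0.255 -0.866  1.521] 1.47 11.246492556343576 -86.75098688067433
```

View pics/s13.png

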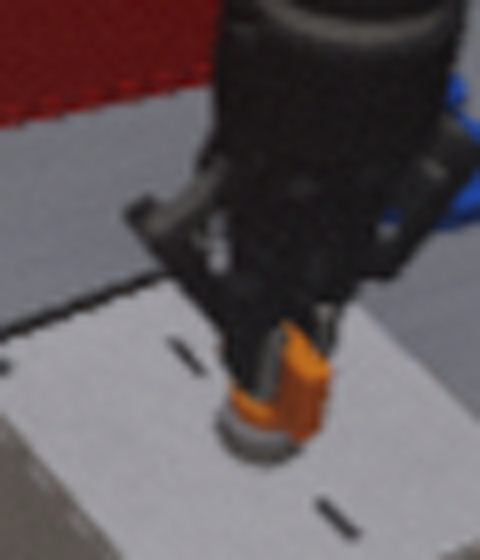

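The screw is seated. The moment stayed near 0 up to −83.0°, then rose to 0.75 and 1.5 N m, which puts the stop at about −83.1° gripper heading (bar at 6.9°, the press yaw). Now I'll back off, target heading +6.9°.

Emit:
send_rows(
  series=[
    [0,0,0,0,-1,0,0],
    [0,0,0,0,-1,0,0],
    [0,0,0,0,-0.9,0,0],
    [0,0,0,0,0,0,0],
    [0,0,0,0,0,0,0],
    [0,0,0,0,0,0,0],
    [0,0,0,0,0,0,0],
    [0,0,0,0,0,0,0],
    [0,0,0,0,0,0,0],
    [0,0,0,0,0,0,0],
  ],
)

```text
clock: 29.58
ee_pos: [0.6812, 0.0973, 0.1217]
ee_rot: [[0.001, 0.104, -0.995], [-0.001, -0.995, -0.104], [-1.0, 0.001, -0.001]]
ft_force: [5.0, -1.0, -1.0]
finger_gap: 0.132
```

```bash
python3 st.py
```

```text
29.5833 [0.6812 0.0973 0.1217] [ 5.   -0.99 -0.99] [-0.278 -0.882  0.428] 0.44 11.309139146543203 -84.04950438298795
```

Emit:
send_rows(
  series=[
    [0,0,0,0,-3,0,0],
    [0,0,0,0,-5,0,0],
    [0,0,0,0,-5,0,0],
    [0,0,0,0,-5,0,0],
    [0,0,0,0,-5,0,0],
    [0,0,0,0,-5,0,0],
    [0,0,0,0,-5,0,0],
    [0,0,0,0,-5,0,0],
    [0,0,0,0,-5,0,0],
    [0,0,0,0,-5,0,0],
  ],
)

```text
clock: 30.42
ee_pos: [0.681, 0.0977, 0.1217]
ee_rot: [[0.0, 0.81, -0.586], [0.0, -0.586, -0.81], [-1.0, 0.0, -0.001]]
ft_force: [4.5, -0.3, -0.4]
finger_gap: 0.127
```

Emit:
send_rows(
  series=[
    [0,0,0,0,-5,0,0],
    [0,0,0,0,-5,0,0],
    [0,0,0,0,-5,0,0],
    [0,0,0,0,-5,0,0],
    [0,0,0,0,-5,0,0],
    [0,0,0,0,-5,0,0],
    [0,0,0,0,-5,0,0],
    [0,0,0,0,-3,0,0],
    [0,0,0,0,0,0,0],
    [0,0,0,0,0,0,0],
  ],
)

```text
clock: 31.25
ee_pos: [0.6807, 0.0977, 0.1217]
ee_rot: [[-0.0, 0.999, 0.032], [0.0, 0.032, -0.999], [-1.0, -0.0, -0.0]]
ft_force: [1.4, 1.1, -0.8]
finger_gap: 0.128
```

```bash
python3 st.py
```

```text
31.25 [0.6807 0.0977 0.1217] [ 1.43  1.13 -0.8 ] [ 0.115 -0.528  0.024] 0.01 10.956165959394944 1.8172388243014306
```

Emit:
send_rows(
  series=[
    [0,0,0,0,-2,0,0],
    [0,0,0,0,-2,0,0],
    [0,0,0,0,-1.2,0,0],
    [0,0,0,0,0,0,0],
    [0,0,0,0,0,0,0],
    [0,0,0,0,0,0,0],
    [0,0,0,0,0,0,0],
    [0,0,0,0,0,0,0],
    [0,0,0,0,0,0,0],
    [0,0,0,0,0,0,0],
  ],
)

```text
clock: 32.08
ee_pos: [0.6807, 0.0977, 0.1217]
ee_rot: [[-0.0, 0.992, 0.124], [0.0, 0.124, -0.992], [-1.0, -0.0, -0.0]]
ft_force: [2.3, 2.2, -0.6]
finger_gap: 0.131
```

```bash
python3 st.py;  python3 - <<'E'
from h import *
s=cam("scene"); save(s,"s14.png",(290,170,350,240),8); save(s,"s14f.png",s=1.5); save(cam("top"),"t14.png",s=1.5)
E
```

```text
32.0833 [0.6807 0.0977 0.1217] [ 2.3   2.24 -0.59] [ 0.333 -0.381 -0.033] -0.03 11.15065213768821 7.106547752074267
```

View pics/s14.png

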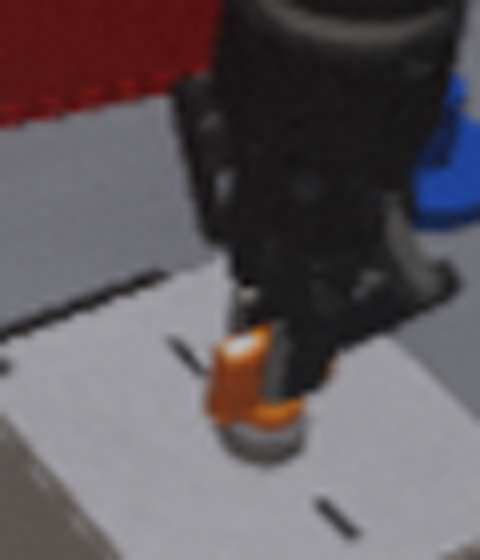

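View pics/s14f.png

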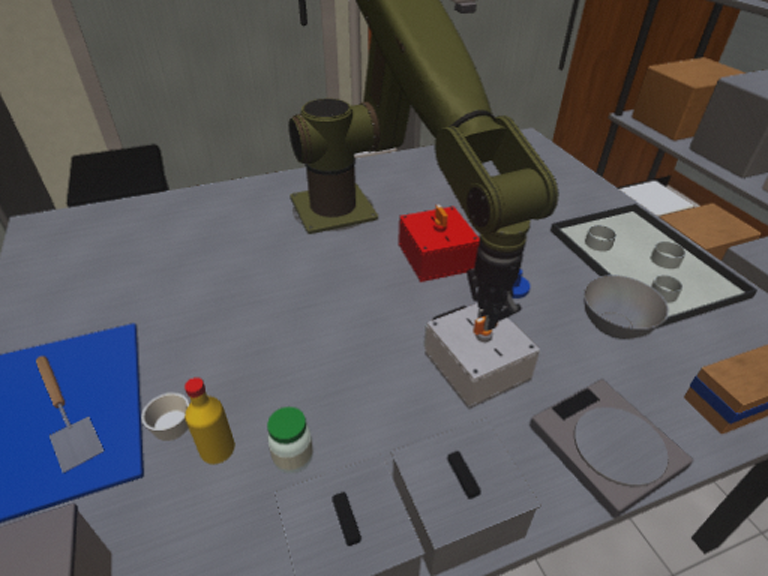

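View pics/t14.png

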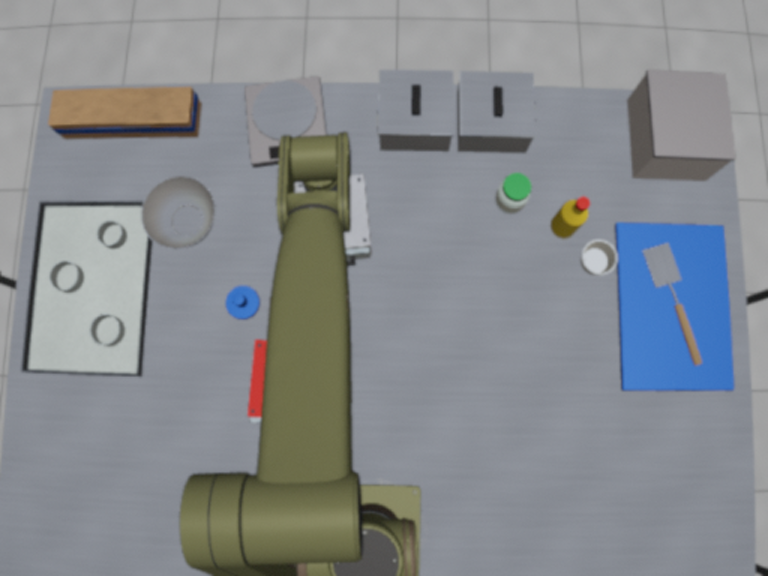

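The bar lies crosswise with its white end at crop (243,345), on the −y side, which is right for a quarter turn anticlockwise from the front. The drawer is still shut and everything else is where it was, so I'll hand in.

```bash
python3 -c "
from station import ticket
print(ticket.finish_job())"
```

```text
the job is handed in; nothing more can be done
None
```

I handed the job in at about 32 s of the 67 s allowed. The handover gives no verdict, so the results below are my own checks.

- **Die:** I lowered the white die upright onto the drawer floor. Contact showed at the expected height (underside at 18 mm), with the vertical force going from −2.3 to +2.1 N before I released it. A picture showed it upright in the drawer. It can't be seen now that the drawer is shut, so I haven't confirmed how it sits inside.
- **Drawer:** I pushed it shut at the handle. It stopped against about 18 N with no further travel, and the plate looks flush with the housing.
- **Thumbscrew:** I turned it clockwise to its stop. The turning moment rose sharply from near 0 to 1.5 N m, which puts the seat at a gripper heading of about −83.1°. I then backed it off to 7.1°, about 90° from the seat, with no sign of slipping in the grip. The gripper still holds it at 50 N and an opening of about 11 mm. The last scene picture shows the bar crosswise, white end on the right as seen from the robot.
- **Other things:** The blue die, bowl, jar, ramekin, sauce bottle and red look-alike look unmoved in the last pictures, judged by eye. In the last top view the arm covers most of the red box.

One small disagreement: the first positions of the press from the two cameras differed by about 5 mm. The drawer, the screw axis and the stop angle all agreed with the average I used.

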